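Hitch the tile carrier to the dock pin

TASK

Slide the little wooden carrier with the three glaze test tiles along the table to the grey dock and push its red hook onto the orange-headed pin until the pin is fully in and the brass safety latch flips shut behind it. Be gentle: neither pushing nor pulling may drive the pin's spring to its stop. Then tug the carrier straight back against the latch to prove that it holds (a firm little pull that draws the pin's spring out two or three millimetres), and let go, leaving the carrier hitched, the tiles standing on it and the other things untouched.

Things in the scene. Friction and masses are not known exactly. Their poses are not given: they have to be found in the camera images.
- carrier: Loose wooden carrier, 0.35 to 0.7 kg, slid flat along the table; board 170 x 84 x 14 mm with low fences round the tiles. Origin: centre of its underside, at table height; x forward to the hook, y to its left, z up. The red hook in front is 14 mm thick (17 to 31 mm above the table) and reaches to x = 185 mm.
- grip_post (a point): Grasp point on the dark wooden grip post at the carrier's rear: 26 mm along carrier x, 16 mm along carrier y, top 100 mm above the table. The point is on its axis, 80 mm above the table, at x = -68 mm, y = 0 of the carrier. Take it from above, fingers closing along carrier y.
- hook_seat (a point): Where the pin's axis lies when the pin touches the closed end of the hook's slot: x = 134, y = 0, z = 24 mm of the carrier. The slot is 20 mm wide, runs along carrier x and opens forward; its jaws end 32 mm in front of this point, then the mouth flares to about 42 mm wide at 51 mm, centring itself on a pin up to 10 mm off line.
- latch (a joint): Brass sprung latch bar hinged in the hook's left jaw, across the slot 30 mm in front of hook_seat. 0 rad = shut (cannot swing outward), up to 1.5 = swung inward. An entering pin pushes it inward with about 2 to 9 N; it springs shut once the pin's axis is within about 3 to 8 mm of hook_seat. Shut, it leaves the pin 21 mm of play in front of hook_seat.
- dock: Fixed dock: grey base plate 160 x 90 x 8 mm, blue clamp block at its back, and in front an upright 12 mm steel pin with a 28 mm orange head whose underside is 38 mm above the table (the hook slides in below it). Origin: on the table at the middle of the pin's setting range. x: direction to push the carrier (away from the robot), y left, z up. Hitched, carrier x lies along dock x.
- dock_slot (a point): Middle of the pin's setting range, 24 mm above the dock's origin. The pin is clamped anywhere from 20 mm nearer (dock -x) to 20 mm farther (dock +x) than this, at y = 0; where is different each time and not measured: find it by feel or look.
- pin_spring (a joint): The pin stands on a sprung tongue. 0 m = at rest; positive = pin pushed along dock +x, negative = pulled toward -x; about 3 N per mm both ways, with stops at 5 mm either way (about 15 N).
- tile_0: Green L-shaped glaze test tile, foot 34 x 44 mm, 61 mm tall, standing loose on the carrier, nearest the grip post. Origin: centre of its underside, z up.
- tile_1: Orange-red test tile of the same shape, the middle one. Origin: centre of its underside, z up.
- tile_2: Blue test tile of the same shape, nearest the hook. Origin: centre of its underside, z up.
- bisque_cup: Bystander: unglazed cup, 65 mm wide, 59 mm tall, to the right. Origin: centre of its underside. Leave alone.
- jar_pink: Bystander: small jar with a screw cap, 55 mm wide, 82 mm tall, to the left. Origin: centre of its underside. Leave alone.
- masking_tape: Bystander: roll of masking tape lying flat, 104 mm wide, 25 mm tall, near right. Origin: centre of its underside. Leave alone.
- rib_wood: Bystander: wooden rib lying flat, 48 x 92 x 6 mm, near left. Origin: centre of its underside. Leave alone.
There are look-alikes about, which are no part of the job. Leave any turquoise look-alike of the tile_1 alone.

How it is judged:
By the outcome, as a careful person would: the job done as asked, in the order asked, and still so for the second after the job is handed in, with the robot touching nothing.
It also fails if it takes over 70 s, if anything falls off the work surface, if the arm or the gripper's body presses on something with over 40 N, if the wrist force passes 120 N, or if a joint passes its speed limit or range.

ROBOT

A 6-joint arm with a two-finger parallel gripper is mounted at the origin on a cart in front of the work surface, level with it; the furniture and walls round the work are solid. World frame = base frame: x ahead of the robot, y to its left, z up, the work surface at z = 0. Lengths are in mm, angles in rad, forces in N, time in s.
With the tool pointing down it reaches from about 250 to 800 mm from the base axis. Payload 3.9 kg.
Tool frame: the origin (TCP) lies at the very end of the fingers, on their centre line; the grasp point (between the pads) lies 19 mm behind it; z points along the fingers, y is the line along which they close (so a half turn about z gives the same grasp; the last joint's range is limited). The gripper opens to 85 mm and grips with 20 to 120 N. Pads are 22 mm wide; open, the fingers measure 114 mm over their backs; the gripper's body (76 mm by 85 mm) begins 54 mm behind the grasp point. The pads swing forward as they close: fully open they stand 13 mm farther back than shut.
Start: joints at [-1.22, 0.26, -0.138, 1.173, 0, 1.571], TCP at [180.411, -493.018, 231.304] pointing down, gripper open.
Joint ranges: [-2.78, 2.78], [-0.83, 1.72], [-1.28, 1.37], [-1.9, 2.12], [-1.57, 1.48], [-3.14, 3.14]. Speed limits (rad/s): [2.57, 2.57, 3.14, 3.14, 3.14, 3.14].

INTERFACE

Orientations are given as a unit quaternion [x, y, z, w].
In Python, from plant import * gives the robot as it stands.
- The arm moves only by the tool play_rows, never from a script. Its argument "targets" is a list of rows, each an object with "delta_pos": the shift along the tool's x, y, z in units of 0.4 m (1.0 is 0.4 m), a list of three; "twist": the turn, a rotation vector about the tool's x, y, z in units of pi rad (1.0 is pi rad), a list of three; "fingers": the finger opening in mm, from 0 to 85.4. A call has 1 to 5 rows; each row is the pose to reach, as a shift and turn from the pose commanded when the call began, along the tool's axes at that moment, turning the shorter way round; what a row does not reach only later rows make up. A row lasts 1/12 s, in which the tool goes at most 41.7 mm and 7.16 degrees, less where a joint would pass 70% of its speed; a pose out of reach is approached as far as the arm can. A call with a number of a shift or a turn outside -1 to 1 is refused whole. A call with a gripper value outside its range is refused whole. The fingers move at their own pace and stop on an object; the grip force is fixed at half the most. Time passes only in rows, so rows that repeat a pose let the fingers close. It gives the time, the measured TCP pose, the force, the opening and the grip force at its end, in the units of the state.
- read_state(): the state, without advancing time (a new reading comes with each control period).
- get_image(name): name is "scene" or "top"; returns (picture, depth): 480x640x3 uint8, red, green, blue; 480x640 float32, mm along the optical axis (not along the pixel's ray), 0 where there is no reading.
- camera_params(name): a dict with "intrinsics" (3x3 intrinsics, pixels), "xyz" and "rotation" of the camera in the world. Camera axes: x right, y down, z forward; pixel columns grow to the right and rows downward; lengths in mm; the calibration is good to about 2 mm. A picture is of the moment at which its call begins. camera_params takes no time and is no camera call.
- close_job(): hands the job in; it is judged then, once.
The state is a dict: "t": time; "q": joint angles; "qd": joint speeds; "joint_efforts": joint torques, N m; "tool_pos": TCP position; "ee_rot": TCP orientation; "force": force on the tool from outside, world axes, zero at the start; "ft_torque": the same for the moment, N m; "grip_width": finger opening in mm; "finger_force": force on a finger pad.
Only numpy, scipy, OpenCV 4.12 (cv2) and the standard library are available. Lean on these libraries where they do the work, as an engineer would, in place of code of your own. Each camera call takes 0.05 s, during which the arm holds its last target. There are 200 camera calls.

## Working session

There is one attempt and no reset: what is moved stays moved. The work goes in short steps, Python scripts to look and compute and a tool call to move; the robot and the scene stay as the last step left them, time stands still between calls to the robot, and variables do not carry over. Pictures are saved under pics/ and viewed, at most 10 in all, crops included, and the job is handed in when it is done.

Besides the shell and the picture viewer there is one more tool, called as name(argument=value, ...) on one line, values as JSON. play_rows: Moves the arm, as the interface text tells. Its arguments: {"type":"object","properties":{"targets":{"type":"array","items":{"type":"object","properties":{"delta_pos":{"type":"array","items":{"type":"number"}},"twist":{"type":"array","items":{"type":"number"}},"fingers":{"type":"number"}}}}},"required":["targets"]}

```bash
ls; mkdir -p pics; python3 - <<'E'
from plant import *
import cv2,numpy as np
for n in("scene","top"):
    p,d=get_image(n); cv2.imwrite(f"pics/{n}0.png",p[:,:,::-1]); np.savez(f"{n}0.npz",p=p,d=d)
    c=camera_params(n); print(n,c)
print(read_state())
E
```

```text
pics
scene {'intrinsics': array([[434.74188329,   0.        , 315.68591596],
       [  0.        , 434.74188329, 239.9881528 ],
       [  0.        ,   0.        ,   1.        ]]), 'xyz': array([333.88561334, 633.01792804, 825.1339656 ]), 'rotation': array([-0.1984294 ,  0.91772215, -0.33723794,  0.06842805])}
top {'intrinsics': array([[494.3844695 ,   0.        , 313.60709007],
       [  0.        , 494.3844695 , 235.25452988],
       [  0.        ,   0.        ,   1.        ]]), 'xyz': array([ 402.21891116,   61.72451056, 1531.43800724]), 'rotation': array([-0.70145451,  0.70986862, -0.0468976 ,  0.0429968 ])}
{'t': 0.1, 'q': array([-1.22000574e+00,  2.60588265e-01, -1.39203853e-01,  1.17270112e+00,
        8.65562002e-06,  1.57079809e+00]), 'qd': array([-0.00043581, -0.00095639,  0.0036669 , -0.00094016, -0.00052585,
        0.00041215]), 'joint_efforts': array([-3.36620315e-04, -4.06509590e+01,  2.54527223e+01,  1.00782589e-02,
       -2.64054864e-05, -6.51122143e-07]), 'tool_pos': array([ 180.20986075, -492.46994629,  230.57759822]), 'ee_rot': array([ 9.84657439e-01,  1.74496443e-01, -1.43792595e-04, -8.36193282e-04]), 'force': array([-0.05971343,  0.18183862, -0.27366123]), 'ft_torque': array([-0.01229636, -0.00906456, -0.01233161]), 'finger_force': 0.0, 'grip_width': 85.397175433824}
```

View pics/scene0.png

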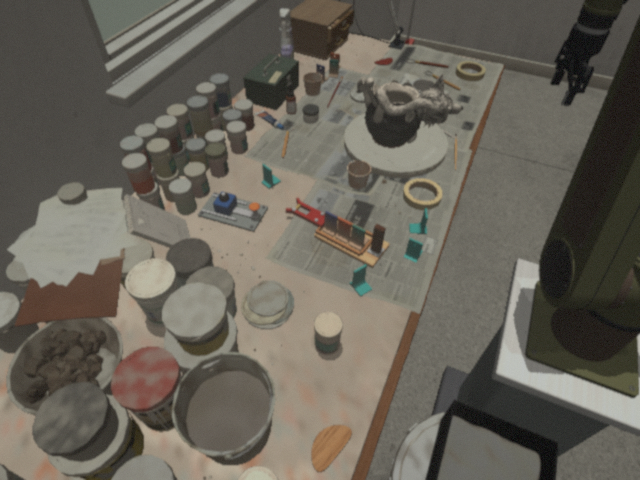

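View pics/top0.png

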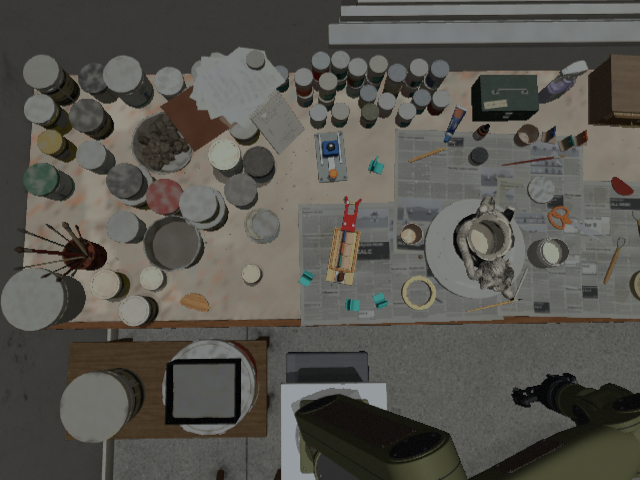

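The scene view shows the carrier at about (350,235) and the dock at (235,208). In the top view the carrier runs from the grip post (341,277) to the red hook (351,203), and the orange pin head is at (333,175). The turquoise L-tiles at top (306,278), (353,305), (380,300) and (376,165) are look-alikes. The three job tiles are the ones standing on the carrier.

```bash
cat > h.py <<'E'
from plant import *
import cv2,numpy as np
from scipy.spatial.transform import Rotation as R
def ray(n,uv,z):
    c=camera_params(n); K=c['intrinsics']; uv=np.atleast_2d(uv).astype(float)
    d=np.c_[uv,np.ones(len(uv))]@np.linalg.inv(K).T@R.from_quat(c['rotation']).as_matrix().T
    return c['xyz']+d*((z-c['xyz'][2])/d[:,2])[:,None]
def blobs(p,lo,hi,box,amin=8):
    h=cv2.cvtColor(p,cv2.COLOR_RGB2HSV); m=cv2.inRange(h,lo,hi)
    k=np.zeros_like(m); x0,y0,x1,y1=box; k[y0:y1,x0:x1]=m[y0:y1,x0:x1]
    n,l,s,c=cv2.connectedComponentsWithStats(k)
    return [(s[i],c[i],l==i) for i in range(1,n) if s[i,4]>=amin]
E
python3 - <<'E'
from h import *
p=np.load('top0.npz')['p']
c=cv2.resize(p[120:320,280:400],None,fx=3.0,fy=3.0,interpolation=cv2.INTER_CUBIC)
s=np.load('scene0.npz')['p'];e=cv2.resize(s[150:310,180:440],None,fx=1.6,fy=1.6)
o=np.zeros((600,360+416,3),np.uint8);o[:,:360]=c;o[:256,360:]=e
cv2.imwrite('pics/crop1.png',o[:,:,::-1])
h=cv2.cvtColor(p,cv2.COLOR_RGB2HSV)
for nm,lo,hi in(("red",(0,170,90),(6,255,255)),("red2",(174,170,90),(180,255,255)),("orange",(7,150,120),(18,255,255)),("blue",(105,120,60),(125,255,255)),("dark",(0,0,0),(30,255,60))):
    for b in blobs(p,lo,hi,(290,120,380,300)): print(nm,b[0],b[1].round(1),np.median(h[b[2]],axis=0))
E
```

```text
red [342 199  19  33 215] [350.  218.5] [  1. 191. 131.]
orange [329 170   9   8  54] [332.9 173.3] [ 15. 164. 144.]
orange [341 243   3  10  14] [342.1 247.8] [  9.  169.  131.5]
blue [323 141  16  14 147] [330.2 147.9] [107. 166. 105.]
dark [311 120  14   5  42] [317.6 121.9] [26.  32.5 44. ]
dark [332 120  14   6  41] [337.5 121.2] [17. 49. 44.]
dark [360 120  16   8  66] [366.2 122.1] [12.  58.  42.5]
dark [362 247   5   4  10] [364.  248.4] [15.   2.5 42.5]
dark [357 253   9   7  22] [361.9 256.3] [ 0.  0. 42.]
dark [366 254   4   6  15] [367.9 256.7] [ 0.  0. 40.]
dark [337 273   5   9  23] [338.3 277.6] [ 10. 128.  45.]
```

View pics/crop1.png

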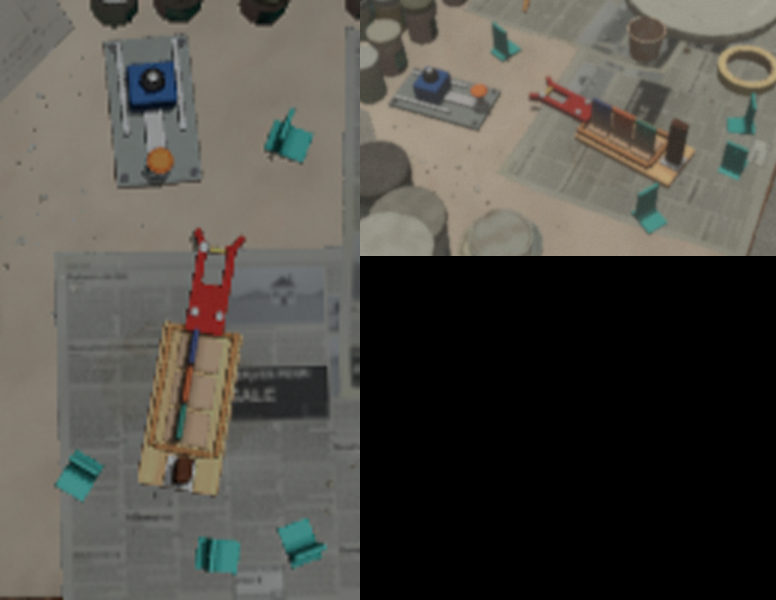

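The crop confirms it. The carrier has three standing tiles (green, orange-red, blue), with the post at crop (182,468) and the hook tips at (198,232) and (240,240). The orange head is at (160,161), and the dock plate corners are at (103,38), (187,35), (118,187) and (201,180). The turquoise tiles stand apart and are not part of the job.

```bash
python3 - <<'E'
from h import *
def P(u,v,z): return ray('top',[280+u/3-.33,120+v/3-.33],z)[0]
rl,rr=P(139,483,14),P(217,494,14)
fl,fr=P(166,323,24),P(242,335,24)
tl,tr=P(198,232,31),P(240,240,31)
post=P(181,464,100)
for n,a in zip("rl rr fl fr tl tr post".split(),(rl,rr,fl,fr,tl,tr,post)): print(n,a.round(0))
d=(tl+tr)/2-(rl+rr)/2; print('carrier len(270)',np.hypot(*d[:2]),'yaw',np.degrees(np.arctan2(d[1],d[0])))
p=np.load('top0.npz')['p']
b=max(blobs(p,(0,170,90),(6,255,255),(290,120,380,300)),key=lambda b:b[0][4])
yy,xx=np.nonzero(b[2]);w=ray('top',np.c_[xx,yy],31)[:,:2]
# hull min-rect long axis of red
r=cv2.minAreaRect(w.astype(np.float32));print('red rect',r)
D=[P(*q,8) for q in((103,38),(187,35),(201,184),(118,187))]
for q in D: print('dock',q.round(0))
f=(D[0]+D[1]-D[2]-D[3])/2;print('dock len',np.hypot(*f[:2]),'yaw',np.degrees(np.arctan2(f[1],f[0])),'ctr',sum(D)/4)
e=D[0]-D[1]+D[3]-D[2];print('from width',np.degrees(np.arctan2(e[1],e[0]))-90,np.hypot(*e[:2])/2)
print('pin',P(160,161,44), 'blue',ray('top',[330.2,147.9],35))
s=np.load('scene0.npz')['p']
for n,lo,hi in(("orange",(7,140,110),(18,255,255)),("blue",(105,120,60),(125,255,255))):
  for b in blobs(s,lo,hi,(195,180,275,235)): print('scene',n,b[0],b[1],ray('scene',b[1],44))
E
```

```text
rl [456.  16.  14.]
rr [444. -63.  14.]
fl [619. -14.  24.]
fr [605. -92.  24.]
tl [712. -48.  31.]
tr [703. -91.  31.]
post [470. -22. 100.]
carrier len(270) 262.07621495358086 yaw -10.142371440914983
red rect ((659.2975463867188, -62.02077102661133), (38.75492477416992, 103.90171813964844), 76.3260726928711)
dock [928.  47.   8.]
dock [931. -43.   8.]
dock [768. -54.   8.]
dock [766.  33.   8.]
dock len 162.75179647390155 yaw 4.457829242627741 ctr [848.19149654  -4.25695436   8.        ]
from width 1.496152454299306 88.3795454174232
pin [784.17377461  -9.81764189  44.        ] blue [[867.95241541  -2.89559282  35.        ]]
scene orange [250 203   9   7  49] [253.93877551 206.2244898 ] [[786.32412656  -9.48963545  44.        ]]
```

play_rows(targets=[{"delta_pos":[0.08,-0.07,0],"twist":[0,0,0.03],"fingers":85},{"delta_pos":[0.16,-0.14,0],"twist":[0,0,0.03],"fingers":85},{"delta_pos":[0.24,-0.21,0],"twist":[0,0,0.03],"fingers":85},{"delta_pos":[0.32,-0.28,0],"twist":[0,0,0.03],"fingers":85},{"delta_pos":[0.38,-0.33,0],"twist":[0,0,0.03],"fingers":85}])

```text
t: 0.52
tool_pos: [277.9, -314.1, 230.9]
ee_rot: [0.992, 0.128, -0.0, -0.001]
force: [0.7, 0.1, 0.1]
grip_width: 84.7
finger_force: 0.0
```

```bash
cat > go.py <<'E'
import sys
from h import *
# usage: go.py x y z yaw_deg -> tool-frame deltas in move units
s=read_state(); r=R.from_quat(s['ee_rot']); M=r.as_matrix()
yaw=np.degrees(np.arctan2(M[1,0],M[0,0]))
print('t',round(s['t'],2),'pos',s['tool_pos'].round(1),'yaw',yaw.round(2),'q1,q6',s['q'][[0,5]].round(3),'F',s['force'].round(1),'w',round(s['grip_width'],1))
if len(sys.argv)>1:
    x,y,z,a=map(float,sys.argv[1:]); a=np.radians(a)
    T=np.c_[[np.cos(a),np.sin(a),0],[np.sin(a),-np.cos(a),0],[0,0,-1]]
    print('delta',(M.T@(np.array([x,y,z])-s['tool_pos'])/400).round(4),'twist',(R.from_matrix(M.T@T).as_rotvec()/np.pi).round(4))
E
python3 go.py 468 -25 200 -10.3
```

```text
t 0.52 pos [ 277.9 -314.1  230.9] yaw 14.69 q1,q6 [-0.847  2.038] F [0.7 0.1 0.1] w 84.7
delta [ 0.6431 -0.5784  0.0781] twist [-5.000e-04  1.000e-04  1.388e-01]
```

play_rows(targets=[{"delta_pos":[0.08,-0.07,0],"twist":[0,0,-0.038],"fingers":85},{"delta_pos":[0.16,-0.14,0],"twist":[0,0,-0.076],"fingers":85},{"delta_pos":[0.23,-0.21,0],"twist":[0,0,-0.114],"fingers":85},{"delta_pos":[0.3,-0.27,0],"twist":[0,0,-0.152],"fingers":85},{"delta_pos":[0.36,-0.32,0],"twist":[0,0,-0.19],"fingers":85}])

```text
t: 0.93
tool_pos: [385.1, -154.0, 231.1]
ee_rot: [0.909, 0.417, 0.0, -0.0]
force: [0.9, -0.4, 0.4]
grip_width: 85.1
finger_force: 0.0
```

```bash
python3 go.py 468 -25 200 169.7
```

```text
t 0.93 pos [ 385.1 -154.   231.1] yaw 49.32 q1,q6 [-0.381  1.9  ] F [ 0.9 -0.4  0.4] w 85.1
delta [ 0.3798 -0.053   0.078 ] twist [-0.000e+00 -2.000e-04 -6.688e-01]
```

play_rows(targets=[{"delta_pos":[0.08,-0.012,0],"twist":[0,0,-0.038],"fingers":85},{"delta_pos":[0.16,-0.024,0],"twist":[0,0,-0.076],"fingers":85},{"delta_pos":[0.23,-0.035,0],"twist":[0,0,-0.114],"fingers":85},{"delta_pos":[0.28,-0.045,0],"twist":[0,0,-0.152],"fingers":85},{"delta_pos":[0.3,-0.045,0],"twist":[0,0,-0.19],"fingers":85}])

```text
t: 1.35
tool_pos: [450.9, -51.7, 230.9]
ee_rot: [0.745, 0.667, 0.0, -0.001]
force: [-0.1, -0.0, -0.4]
grip_width: 85.1
finger_force: 0.0
```

play_rows(targets=[{"delta_pos":[0,0,0],"twist":[0,0,-0.038],"fingers":85},{"delta_pos":[0,0,0],"twist":[0,0,-0.076],"fingers":85},{"delta_pos":[0,0,0],"twist":[0,0,-0.114],"fingers":85},{"delta_pos":[0,0,0],"twist":[0,0,-0.152],"fingers":85},{"delta_pos":[0,0,0],"twist":[0,0,-0.19],"fingers":85}])

```text
t: 1.77
tool_pos: [449.5, -54.1, 230.8]
ee_rot: [0.518, 0.856, -0.0, -0.001]
force: [0.3, 1.4, -0.2]
grip_width: 85.1
finger_force: 0.0
```

play_rows(targets=[{"delta_pos":[0,0,0],"twist":[0,0,-0.038],"fingers":60},{"delta_pos":[0,0,0],"twist":[0,0,-0.076],"fingers":60},{"delta_pos":[0,0,0],"twist":[0,0,-0.114],"fingers":60},{"delta_pos":[0,0,0],"twist":[0,0,-0.152],"fingers":60},{"delta_pos":[0,0,0],"twist":[0,0,-0.19],"fingers":60}])

```text
t: 2.18
tool_pos: [449.5, -54.2, 230.9]
ee_rot: [0.243, 0.97, -0.0, -0.001]
force: [-0.0, -0.5, 0.3]
grip_width: 60.1
finger_force: 0.0
```

```bash
python3 go.py 468 -25 170 169.7
```

```text
t 2.18 pos [449.5 -54.2 230.9] yaw 151.84 q1,q6 [-0.12   0.372] F [-0.  -0.5  0.3] w 60.1
delta [-0.0065  0.0861  0.1522] twist [-0.0001 -0.0003 -0.0992]
```

play_rows(targets=[{"delta_pos":[0,0.03,0.04],"twist":[0,0,-0.035],"fingers":60},{"delta_pos":[-0.006,0.06,0.09],"twist":[0,0,-0.07],"fingers":60},{"delta_pos":[-0.006,0.086,0.15],"twist":[0,0,-0.1],"fingers":60},{"delta_pos":[-0.006,0.086,0.2],"twist":[0,0,-0.1],"fingers":60},{"delta_pos":[-0.006,0.086,0.25],"twist":[0,0,-0.1],"fingers":60}])

```text
t: 2.6
tool_pos: [468.2, -24.6, 129.9]
ee_rot: [0.091, 0.996, 0.0, -0.0]
force: [-0.4, -0.2, -0.0]
grip_width: 60.1
finger_force: 0.0
```

```bash
python3 go.py 468 -25 62 169.7; python3 - <<'E'
from h import *
p,d=get_image('scene'); q,e=get_image('top')
a=cv2.resize(p[180:290,270:430],(640,440),interpolation=cv2.INTER_CUBIC)
cv2.imwrite('pics/close1.png',a[:,:,::-1])
for b in blobs(p,(0,60,0),(15,255,70),(365,215,395,255)): print(b[0],b[1])
E
```

```text
t 2.6 pos [468.2 -24.6 129.9] yaw 169.57 q1,q6 [-0.053  0.13 ] F [-0.4 -0.2 -0. ] w 60.1
delta [ 0.0002 -0.001   0.1699] twist [-0.     -0.0003 -0.0007]
[371 226  14  21  97] [377.55670103 235.74226804]
```

View pics/close1.png

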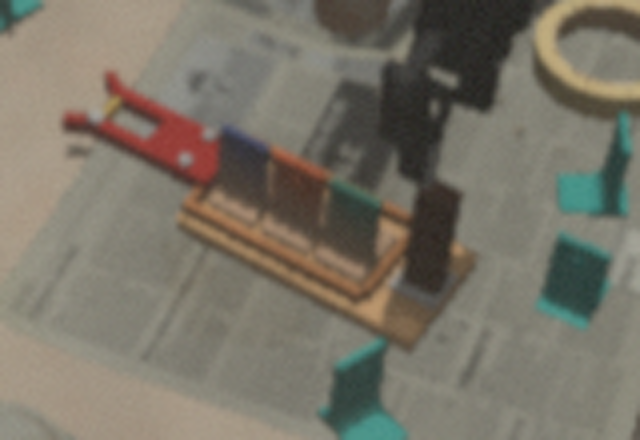

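The close view shows the open fingers at crop (410,150), by the post top at (440,185). I'll project the expected points to check the alignment.

```bash
python3 - <<'E'
from h import *
c=camera_params('scene');M=R.from_quat(c['rotation']).as_matrix();K=c['intrinsics']
def pr(*w):
    v=K@(M.T@(np.array(w)-c['xyz']));v=v[:2]/v[2];return ((v-[270,180])*4).round(0)
for w in((468,-25,100),(468,-25,130),(468,5,130),(468,-55,130),(468,-25,14)):print(w,pr(*w))
print('post top hit',ray('scene',[[270+442/4,180+190/4]],100), 'tip', ray('scene',[[270+415/4,180+178/4]],130))
E
```

```text
(468, -25, 100) [435. 185.]
(468, -25, 130) [441. 149.]
(468, 5, 130) [423. 186.]
(468, -55, 130) [459. 113.]
(468, -25, 14) [418. 281.]
post top hit [[463.24732842 -23.39231201 100.        ]] tip [[474.00337368   1.56676092 130.        ]]
```

play_rows(targets=[{"delta_pos":[0.007,0,0.04],"twist":[0,0,0],"fingers":60},{"delta_pos":[0.007,0,0.08],"twist":[0,0,0],"fingers":60},{"delta_pos":[0.007,0,0.12],"twist":[0,0,0],"fingers":60},{"delta_pos":[0.007,0,0.15],"twist":[0,0,0],"fingers":60},{"delta_pos":[0.007,0,0.17],"twist":[0,0,0],"fingers":60}])

```text
t: 3.12
tool_pos: [465.6, -24.7, 63.1]
ee_rot: [0.092, 0.996, -0.0, -0.0]
force: [-0.1, 0.6, -0.4]
grip_width: 60.1
finger_force: 0.0
```

play_rows(targets=[{"delta_pos":[0,0,0],"twist":[0,0,0],"fingers":50},{"delta_pos":[0,0,0],"twist":[0,0,0],"fingers":40},{"delta_pos":[0,0,0],"twist":[0,0,0],"fingers":32},{"delta_pos":[0,0,0],"twist":[0,0,0],"fingers":26},{"delta_pos":[0,0,0],"twist":[0,0,0],"fingers":22}])

```text
t: 3.53
tool_pos: [466.4, -24.7, 64.1]
ee_rot: [0.092, 0.996, 0.0, 0.001]
force: [-0.2, -0.3, -0.5]
grip_width: 22.0
finger_force: 0.0
```

play_rows(targets=[{"delta_pos":[0,0,0],"twist":[0,0,0],"fingers":20},{"delta_pos":[0,0,0],"twist":[0,0,0],"fingers":18},{"delta_pos":[0,0,0],"twist":[0,0,0],"fingers":14},{"delta_pos":[0,0,0],"twist":[0,0,0],"fingers":8},{"delta_pos":[0,0,0],"twist":[0,0,0],"fingers":8}])

```text
t: 3.95
tool_pos: [466.0, -24.3, 63.7]
ee_rot: [0.091, 0.996, 0.0, 0.0]
force: [-1.3, 1.2, 5.5]
grip_width: 15.5
finger_force: 58.8
```

```bash
python3 go.py 468 -34 62 184.3; python3 - <<'E'
from h import *
p,d=get_image('top')
b=max(blobs(p,(0,170,90),(6,255,255),(290,120,380,300)),key=lambda b:b[0][4]);print(b[0],b[1])
E
```

```text
t 3.95 pos [466.  -24.3  63.7] yaw 169.53 q1,q6 [-0.053  0.13 ] F [-1.3  1.2  5.5] w 15.5
delta [-0.0093 -0.0229  0.0043] twist [ 0.0002  0.0002 -0.0821]
[342 199  19  33 216] [349.98611111 218.51851852]
```

play_rows(targets=[{"delta_pos":[0,-0.002,0],"twist":[0,0,-0.005],"fingers":8},{"delta_pos":[0,-0.005,0],"twist":[0,0,-0.013],"fingers":8},{"delta_pos":[0,-0.008,0],"twist":[0,0,-0.022],"fingers":8},{"delta_pos":[0,-0.011,0],"twist":[0,0,-0.031],"fingers":8},{"delta_pos":[0,-0.014,0],"twist":[0,0,-0.04],"fingers":8}])

```text
t: 4.42
tool_pos: [465.7, -30.7, 63.7]
ee_rot: [0.029, 1.0, -0.001, 0.001]
force: [0.2, -0.6, 3.1]
grip_width: 15.3
finger_force: 58.6
```

play_rows(targets=[{"delta_pos":[0,-0.002,0],"twist":[0,0,-0.009],"fingers":8},{"delta_pos":[0,-0.004,0],"twist":[0,0,-0.018],"fingers":8},{"delta_pos":[0,-0.006,0],"twist":[0,0,-0.027],"fingers":8},{"delta_pos":[0,-0.008,0],"twist":[0,0,-0.035],"fingers":8},{"delta_pos":[0,-0.009,0],"twist":[0,0,-0.042],"fingers":8}])

```text
t: 4.83
tool_pos: [465.9, -34.4, 63.7]
ee_rot: [-0.037, 0.999, -0.001, 0.001]
force: [1.9, -1.1, 2.9]
grip_width: 15.6
finger_force: 58.5
```

```bash
python3 go.py 468 -34 62 184.3; python3 - <<'E'
from h import *
p,d=get_image('top')
for z,lo,hi in((31,(0,160,80),(6,255,255)),(44,(11,140,110),(18,255,255))):
  for b in blobs(p,lo,hi,(300,130,380,250)): 
    yy,xx=np.nonzero(b[2]);print(b[0],b[1],ray('top',b[1],z),cv2.minAreaRect(ray('top',np.c_[xx,yy],z)[:,:2].astype(np.float32)))
a=cv2.resize(p[125:265,290:390],None,fx=4,fy=4,interpolation=cv2.INTER_CUBIC)
cv2.imwrite('pics/top2.png',a[:,:,::-1])
E
```

```text
t 4.83 pos [465.9 -34.4  63.7] yaw -175.73 q1,q6 [-0.073 -0.148] F [ 1.9 -1.1  2.9] w 15.6
delta [-0.0053  0.0005  0.0044] twist [-0.0004  0.0008 -0.0002]
[331 196  14  35 239] [338.09205021 217.66108787] [[647.73623879 -23.68795526  31.        ]] ((662.0653076171875, -21.927555084228516), (105.84432220458984, 38.634552001953125), 1.2110958099365234)
[328 198   3   4   8] [329.125 199.25 ] [[705.64216959   2.94994107  31.        ]] ((705.6260986328125, 2.5515968799591064), (11.028626441955566, 4.418719291687012), 43.720577239990234)
[329 169   9   9  54] [332.87037037 173.14814815] [[784.77375991  -9.4178581   44.        ]] ((784.4878540039062, -9.059978485107422), (22.00469970703125, 24.40899085998535), 44.8414306640625)
```

View pics/top2.png

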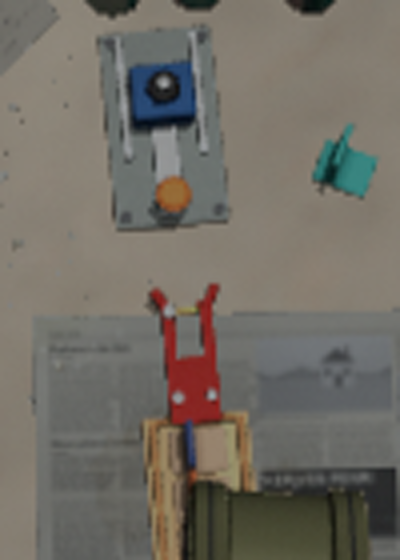

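The hook now points at the pin. The jaw midline runs from (193,400) to (187,315) in the crop, the mouth is at about (183,293) and the head is at (173,194).

```bash
python3 - <<'E'
from h import *
p,d=get_image('top')
P=lambda u,v,z: ray('top',[290+u/4-.375,125+v/4-.375],z)[0].round(1)
print('jaws',P(188,330,31),'body',P(194,400,31),'mouth',P(183,293,31),'pin',P(173,194,44))
for e in((105,35),(118,226)),((210,28),(228,216)): a,b=P(*e[0],8),P(*e[1],8);print(a,b,np.degrees(np.arctan2(*(a-b)[1::-1])))
h=cv2.cvtColor(p,cv2.COLOR_RGB2HSV);m=cv2.inRange(h,(0,120,60),(8,255,255))+cv2.inRange(h,(174,120,60),(180,255,255))
L=[]
for v in range(200,232):
    x=np.nonzero(m[v,325:352])[0]+325
    if len(x)>3: w=ray('top',[[x.min(),v],[x.max(),v]],31); L.append([w[:,0].mean(),w[:,1].mean(),w[0,1]-w[1,1]])
L=np.array(L);print(L[::3].round(1)); k=(L[:,0]>625)&(L[:,0]<698);f=np.polyfit(L[k,0],L[k,1],1);print('hook yaw',np.degrees(np.arctan(f[0])),'y at 785',np.polyval(f,785),'at 466',np.polyval(f,466))
E
```

```text
jaws [680.7 -19.8  31. ] body [626.1 -23.4  31. ] mouth [709.7 -16.4  31. ] pin [784.8  -9.4  44. ]
[924.6  40.9   8. ] [768.8  32.6   8. ] 3.049459886264883
[929.5 -43.    8. ] [775.9 -54.2   8. ] 4.170436524842112
[[703.1 -16.7  40.2]
 [687.4 -18.   37. ]
 [677.9 -19.3  33.9]
 [668.5 -20.7  37. ]
 [659.2 -20.5  36.9]
 [649.8 -20.4  36.9]
 [640.5 -23.3  36.9]
 [631.1 -23.1  36.8]
 [621.8 -22.9  36.8]
 [612.5 -24.3  39.9]]
hook yaw 4.848462790334241 y at 785 -10.0863077154319 at 466 -37.145229562820525
```

play_rows(targets=[{"delta_pos":[-0.006,0,0],"twist":[0,0,0],"fingers":8},{"delta_pos":[-0.018,0,0],"twist":[0,0,0],"fingers":8},{"delta_pos":[-0.032,0,0],"twist":[0,0,0],"fingers":8},{"delta_pos":[-0.046,0,0],"twist":[0,0,0],"fingers":8},{"delta_pos":[-0.06,0,0],"twist":[0,0,0],"fingers":8}])

```text
t: 5.35
tool_pos: [470.2, -33.2, 63.3]
ee_rot: [-0.036, 0.999, -0.001, -0.016]
force: [-36.7, -4.9, 49.8]
grip_width: 15.5
finger_force: 66.1
```

play_rows(targets=[{"delta_pos":[-0.014,0,0],"twist":[0,0,0],"fingers":8},{"delta_pos":[-0.028,0,0],"twist":[0,0,0],"fingers":8},{"delta_pos":[-0.042,0,0],"twist":[0,0,0],"fingers":8},{"delta_pos":[-0.056,0,0],"twist":[0,0,0],"fingers":8},{"delta_pos":[-0.07,0,0],"twist":[0,0,0],"fingers":8}])

```text
t: 5.77
tool_pos: [500.2, -30.4, 63.3]
ee_rot: [-0.037, 0.999, -0.0, -0.014]
force: [-30.8, -1.8, 38.9]
grip_width: 15.3
finger_force: 64.7
```

play_rows(targets=[{"delta_pos":[-0.012,0,0],"twist":[0,0,0],"fingers":8},{"delta_pos":[-0.022,0,0],"twist":[0,0,0],"fingers":8},{"delta_pos":[-0.03,0,0],"twist":[0,0,0],"fingers":8},{"delta_pos":[-0.036,0,0],"twist":[0,0,0],"fingers":8},{"delta_pos":[-0.04,0,0],"twist":[0,0,0],"fingers":8}])

```text
t: 6.18
tool_pos: [517.5, -29.1, 63.3]
ee_rot: [-0.037, 0.999, -0.0, -0.013]
force: [-28.3, -2.9, 36.4]
grip_width: 15.2
finger_force: 64.3
```

```bash
python3 go.py 583.6 -25.1 63.7 184.3; python3 - <<'E'
from h import *
p,d=get_image('top')
a=cv2.resize(p[125:265,290:390],None,fx=4,fy=4,interpolation=cv2.INTER_CUBIC)
cv2.imwrite('pics/top3.png',a[:,:,::-1])
E
```

```text
t 6.18 pos [517.5 -29.1  63.3] yaw -175.79 q1,q6 [-0.054 -0.128] F [-28.3  -2.9  36.4] w 15.2
delta [-0.1656 -0.0021 -0.0053] twist [ 0.0001 -0.0081 -0.0005]
```

View pics/top3.png

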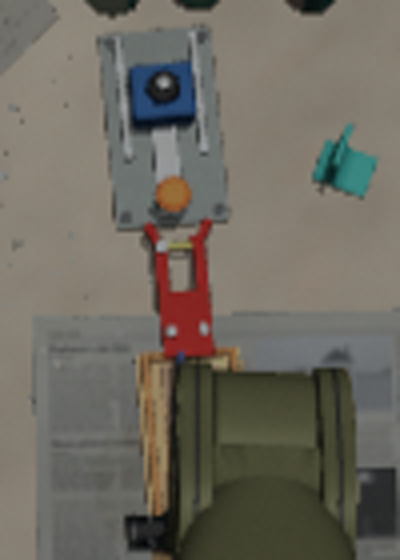

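The hook mouth (150–210, 228) is just short of the head (173,194) and in line with it. But the arm is pressing the carrier down with 36 N, and friction leaves it about 16 mm behind the command. I'll raise the command a little and back off the lead.

play_rows(targets=[{"delta_pos":[0.01,0,-0.001],"twist":[0,0,0],"fingers":8},{"delta_pos":[0.02,0,-0.002],"twist":[0,0,0],"fingers":8},{"delta_pos":[0.025,0,-0.003],"twist":[0,0,0],"fingers":8},{"delta_pos":[0.025,0,-0.003],"twist":[0,0,0],"fingers":8}])

```text
t: 6.57
tool_pos: [518.9, -29.1, 63.3]
ee_rot: [-0.037, 0.999, 0.0, -0.003]
force: [-5.0, 0.7, 1.7]
grip_width: 15.9
finger_force: 59.4
```

```bash
python3 go.py 583.6 -25.1 63.7 184.3;python3 -c "
from plant import *
s=read_state();print(s['joint_efforts'],s['ft_torque'],s['ee_rot'])"
```

```text
t 6.57 pos [518.9 -29.1  63.3] yaw -175.75 q1,q6 [-0.056 -0.13 ] F [-5.   0.7  1.7] w 15.9
delta [-0.1621 -0.002  -0.0019] twist [ 0.0003 -0.0019 -0.0003]
[-1.10146198e-01 -4.38272738e+01  2.38102663e+01 -2.59048305e+00
  1.12277283e-01 -1.42256185e-02] [ 0.02463599  1.51821326 -0.02198572] [-3.71190219e-02  9.99306250e-01  3.04072299e-04 -3.01750751e-03]
```

play_rows(targets=[{"delta_pos":[-0.004,0,-0.001],"twist":[0,0,0],"fingers":8},{"delta_pos":[-0.01,0,-0.001],"twist":[0,0,0],"fingers":8},{"delta_pos":[-0.016,0,-0.001],"twist":[0,0,0],"fingers":8},{"delta_pos":[-0.022,0,-0.001],"twist":[0,0,0],"fingers":8},{"delta_pos":[-0.026,0,-0.001],"twist":[0,0,0],"fingers":8}])

```text
t: 6.98
tool_pos: [533.7, -28.6, 64.6]
ee_rot: [-0.037, 0.999, -0.0, 0.0]
force: [0.3, 0.5, -5.9]
grip_width: 15.1
finger_force: 58.5
```

play_rows(targets=[{"delta_pos":[-0.004,0,0.001],"twist":[0,0,0],"fingers":8},{"delta_pos":[-0.01,0,0.002],"twist":[0,0,0],"fingers":8},{"delta_pos":[-0.015,0,0.002],"twist":[0,0,0],"fingers":8},{"delta_pos":[-0.02,0,0.002],"twist":[0,0,0],"fingers":8}])

```text
t: 7.32
tool_pos: [540.9, -28.0, 64.0]
ee_rot: [-0.037, 0.999, 0.0, 0.0]
force: [-0.2, 0.2, -5.3]
grip_width: 15.0
finger_force: 58.5
```

play_rows(targets=[{"delta_pos":[-0.002,0,0.001],"twist":[0,0,0],"fingers":8},{"delta_pos":[-0.005,0,0.001],"twist":[0,0,0],"fingers":8},{"delta_pos":[-0.007,0,0.001],"twist":[0,0,0],"fingers":8},{"delta_pos":[-0.009,0,0.001],"twist":[0,0,0],"fingers":8}])

```text
t: 7.65
tool_pos: [544.3, -27.8, 63.7]
ee_rot: [-0.037, 0.999, -0.0, -0.0]
force: [-0.2, 0.9, -4.9]
grip_width: 15.4
finger_force: 58.5
```

play_rows(targets=[{"delta_pos":[-0.003,0,0.001],"twist":[0,0,0],"fingers":8},{"delta_pos":[-0.006,0,0.001],"twist":[0,0,0],"fingers":8},{"delta_pos":[-0.009,0,0.001],"twist":[0,0,0],"fingers":8},{"delta_pos":[-0.012,0,0.001],"twist":[0,0,0],"fingers":8},{"delta_pos":[-0.015,0,0.001],"twist":[0,0,0],"fingers":8}])

```text
t: 8.07
tool_pos: [548.1, -27.4, 63.3]
ee_rot: [-0.037, 0.999, -0.0, -0.002]
force: [-6.8, -1.0, 3.1]
grip_width: 15.2
finger_force: 59.7
```

play_rows(targets=[{"delta_pos":[-0.003,0,-0.0007],"twist":[0,0,0],"fingers":8},{"delta_pos":[-0.006,0,-0.0007],"twist":[0,0,0],"fingers":8},{"delta_pos":[-0.009,0,-0.0007],"twist":[0,0,0],"fingers":8},{"delta_pos":[-0.012,0,-0.0007],"twist":[0,0,0],"fingers":8},{"delta_pos":[-0.015,0,-0.0007],"twist":[0,0,0],"fingers":8}])

```text
t: 8.48
tool_pos: [553.4, -27.0, 63.3]
ee_rot: [-0.037, 0.999, -0.0, -0.003]
force: [-10.0, -0.6, 4.0]
grip_width: 15.7
finger_force: 59.8
```

play_rows(targets=[{"delta_pos":[-0.002,0,-0.001],"twist":[0,0,0],"fingers":8},{"delta_pos":[-0.004,0,-0.0015],"twist":[0,0,0],"fingers":8},{"delta_pos":[-0.006,0,-0.0015],"twist":[0,0,0],"fingers":8},{"delta_pos":[-0.008,0,-0.0015],"twist":[0,0,0],"fingers":8}])

```text
t: 8.82
tool_pos: [558.9, -26.3, 63.6]
ee_rot: [-0.037, 0.999, 0.0, -0.001]
force: [-3.2, 1.4, -6.5]
grip_width: 15.5
finger_force: 58.5
```

play_rows(targets=[{"delta_pos":[-0.003,0,0.0005],"twist":[0,0,0],"fingers":8},{"delta_pos":[-0.006,0,0.0005],"twist":[0,0,0],"fingers":8},{"delta_pos":[-0.009,0,0.0005],"twist":[0,0,0],"fingers":8},{"delta_pos":[-0.012,0,0.0005],"twist":[0,0,0],"fingers":8},{"delta_pos":[-0.015,0,0.0005],"twist":[0,0,0],"fingers":8}])

```text
t: 9.23
tool_pos: [566.1, -26.0, 64.1]
ee_rot: [-0.037, 0.999, 0.0, 0.001]
force: [-1.6, 2.2, -5.4]
grip_width: 15.2
finger_force: 58.5
```

play_rows(targets=[{"delta_pos":[-0.003,0,0.0005],"twist":[0,0,0],"fingers":8},{"delta_pos":[-0.006,0,0.0005],"twist":[0,0,0],"fingers":8},{"delta_pos":[-0.009,0,0.0005],"twist":[0,0,0],"fingers":8},{"delta_pos":[-0.012,0,0.0005],"twist":[0,0,0],"fingers":8},{"delta_pos":[-0.015,0,0.0005],"twist":[0,0,0],"fingers":8}])

```text
t: 9.65
tool_pos: [571.9, -25.8, 64.0]
ee_rot: [-0.037, 0.999, -0.0, 0.0]
force: [-1.8, 1.3, -6.3]
grip_width: 15.0
finger_force: 58.6
```

Closing on the seat, so slower now, in 1 mm rows.

play_rows(targets=[{"delta_pos":[-0.0025,0,0.0003],"twist":[0,0,0],"fingers":8},{"delta_pos":[-0.005,0,0.0003],"twist":[0,0,0],"fingers":8},{"delta_pos":[-0.0075,0,0.0003],"twist":[0,0,0],"fingers":8},{"delta_pos":[-0.01,0,0.0003],"twist":[0,0,0],"fingers":8}])

```text
t: 9.98
tool_pos: [575.9, -25.5, 63.8]
ee_rot: [-0.037, 0.999, -0.0, 0.0]
force: [-1.2, 1.6, -6.0]
grip_width: 15.4
finger_force: 58.6
```

play_rows(targets=[{"delta_pos":[-0.0025,0,0.0003],"twist":[0,0,0],"fingers":8},{"delta_pos":[-0.005,0,0.0003],"twist":[0,0,0],"fingers":8},{"delta_pos":[-0.0065,0,0.0003],"twist":[0,0,0],"fingers":8}])

```text
t: 10.23
tool_pos: [578.7, -25.3, 63.7]
ee_rot: [-0.037, 0.999, -0.0, 0.001]
force: [-0.1, 2.2, -5.7]
grip_width: 15.7
finger_force: 58.6
```

play_rows(targets=[{"delta_pos":[-0.0025,0,0],"twist":[0,0,0],"fingers":8},{"delta_pos":[-0.005,0,0],"twist":[0,0,0],"fingers":8},{"delta_pos":[-0.005,0,0],"twist":[0,0,0],"fingers":8}])

```text
t: 10.48
tool_pos: [580.5, -25.6, 63.7]
ee_rot: [-0.037, 0.999, -0.001, 0.0]
force: [0.2, -0.0, -5.1]
grip_width: 15.7
finger_force: 58.6
```

play_rows(targets=[{"delta_pos":[-0.0025,0,0],"twist":[0,0,0],"fingers":8},{"delta_pos":[-0.004,0,0],"twist":[0,0,0],"fingers":8},{"delta_pos":[-0.004,0,0],"twist":[0,0,0],"fingers":8}])

```text
t: 10.73
tool_pos: [581.7, -25.2, 63.5]
ee_rot: [-0.037, 0.999, -0.0, 0.0]
force: [0.4, -0.9, -5.8]
grip_width: 15.1
finger_force: 58.6
```

play_rows(targets=[{"delta_pos":[-0.0025,0,0],"twist":[0,0,0],"fingers":8},{"delta_pos":[-0.005,0,0],"twist":[0,0,0],"fingers":8},{"delta_pos":[-0.005,0,0],"twist":[0,0,0],"fingers":8}])

```text
t: 10.98
tool_pos: [583.9, -24.9, 63.6]
ee_rot: [-0.037, 0.999, -0.0, 0.0]
force: [-0.1, -0.6, -5.8]
grip_width: 15.5
finger_force: 58.6
```

```bash
python3 - <<'E'
from h import *
p,d=get_image('top'); s,_=get_image('scene')
a=cv2.resize(p[155:215,300:360],None,fx=7,fy=7,interpolation=cv2.INTER_CUBIC)
b=cv2.resize(s[175:250,220:310],(360,300),interpolation=cv2.INTER_CUBIC)
o=np.zeros((420,780,3),np.uint8);o[:,:420]=a;o[:300,420:]=b
cv2.imwrite('pics/seat.png',o[:,:,::-1])
E
```

```text
(no output)
```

View pics/seat.png

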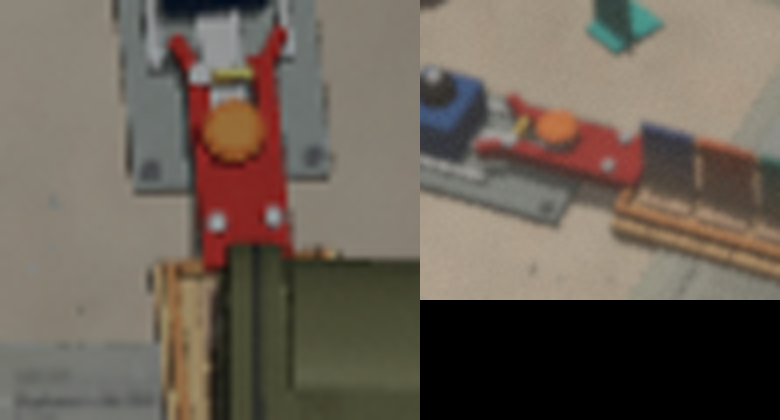

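Both views show the brass bar lying across the slot (232,73), beyond the orange head (235,130), so the latch is shut. I'll press on gently to seat the pin fully.

play_rows(targets=[{"delta_pos":[-0.0025,0,0],"twist":[0,0,0],"fingers":8},{"delta_pos":[-0.004,0,0],"twist":[0,0,0],"fingers":8},{"delta_pos":[-0.004,0,0],"twist":[0,0,0],"fingers":8}])

```text
t: 11.33
tool_pos: [585.0, -24.7, 63.5]
ee_rot: [-0.037, 0.999, 0.0, -0.0]
force: [-0.7, -0.6, -6.5]
grip_width: 15.2
finger_force: 58.6
```

play_rows(targets=[{"delta_pos":[-0.0025,0,0],"twist":[0,0,0],"fingers":8},{"delta_pos":[-0.004,0,0],"twist":[0,0,0],"fingers":8},{"delta_pos":[-0.004,0,0],"twist":[0,0,0],"fingers":8}])

```text
t: 11.58
tool_pos: [585.9, -24.6, 63.5]
ee_rot: [-0.037, 0.999, -0.0, -0.001]
force: [-2.8, -0.4, -3.4]
grip_width: 15.3
finger_force: 58.9
```

play_rows(targets=[{"delta_pos":[-0.002,0,0],"twist":[0,0,0],"fingers":8},{"delta_pos":[-0.004,0,0],"twist":[0,0,0],"fingers":8},{"delta_pos":[-0.004,0,0],"twist":[0,0,0],"fingers":8}])

```text
t: 11.83
tool_pos: [586.8, -24.6, 63.4]
ee_rot: [-0.037, 0.999, -0.0, -0.001]
force: [-5.9, -0.3, -0.9]
grip_width: 15.1
finger_force: 59.3
```

play_rows(targets=[{"delta_pos":[0.006,0,0],"twist":[0,0,0],"fingers":8},{"delta_pos":[0.016,0,0],"twist":[0,0,0],"fingers":8},{"delta_pos":[0.028,0,0],"twist":[0,0,0],"fingers":8},{"delta_pos":[0.038,0,0],"twist":[0,0,0],"fingers":8},{"delta_pos":[0.044,0,0],"twist":[0,0,0],"fingers":8}])

```text
t: 12.25
tool_pos: [570.4, -25.8, 63.5]
ee_rot: [-0.037, 0.999, 0.0, 0.0]
force: [0.7, 0.8, -4.7]
grip_width: 15.3
finger_force: 58.6
```

play_rows(targets=[{"delta_pos":[0.002,0,0],"twist":[0,0,0],"fingers":8},{"delta_pos":[0.004,0,0],"twist":[0,0,0],"fingers":8},{"delta_pos":[0.005,0,0],"twist":[0,0,0],"fingers":8}])

```text
t: 12.5
tool_pos: [569.0, -26.0, 63.7]
ee_rot: [-0.037, 0.999, -0.0, 0.0]
force: [0.3, 0.3, -5.4]
grip_width: 15.3
finger_force: 58.6
```

play_rows(targets=[{"delta_pos":[0.0025,0,0],"twist":[0,0,0],"fingers":8},{"delta_pos":[0.005,0,0],"twist":[0,0,0],"fingers":8},{"delta_pos":[0.0075,0,0],"twist":[0,0,0],"fingers":8},{"delta_pos":[0.0075,0,0],"twist":[0,0,0],"fingers":8}])

```text
t: 12.83
tool_pos: [565.5, -26.2, 63.5]
ee_rot: [-0.037, 0.999, 0.0, -0.0]
force: [-0.3, -0.7, -6.0]
grip_width: 15.3
finger_force: 58.6
```

play_rows(targets=[{"delta_pos":[0.0025,0,0],"twist":[0,0,0],"fingers":8},{"delta_pos":[0.005,0,0],"twist":[0,0,0],"fingers":8},{"delta_pos":[0.005,0,0],"twist":[0,0,0],"fingers":8}])

```text
t: 13.08
tool_pos: [563.5, -26.3, 63.5]
ee_rot: [-0.037, 0.999, 0.0, -0.0]
force: [0.1, -0.1, -5.5]
grip_width: 15.4
finger_force: 58.6
```

play_rows(targets=[{"delta_pos":[0.0025,0,0],"twist":[0,0,0],"fingers":8},{"delta_pos":[0.004,0,0],"twist":[0,0,0],"fingers":8},{"delta_pos":[0.004,0,0],"twist":[0,0,0],"fingers":8}])

```text
t: 13.33
tool_pos: [562.6, -26.4, 63.7]
ee_rot: [-0.037, 0.999, 0.0, 0.0]
force: [2.3, 0.4, -6.6]
grip_width: 15.5
finger_force: 58.6
```

play_rows(targets=[{"delta_pos":[0.002,0,0],"twist":[0,0,0],"fingers":8},{"delta_pos":[0.0025,0,0],"twist":[0,0,0],"fingers":8},{"delta_pos":[0.0025,0,0],"twist":[0,0,0],"fingers":8}])

```text
t: 13.58
tool_pos: [562.0, -26.5, 63.7]
ee_rot: [-0.037, 0.999, 0.0, 0.001]
force: [3.6, 0.8, -7.3]
grip_width: 15.5
finger_force: 58.6
```

play_rows(targets=[{"delta_pos":[0.0025,0,0],"twist":[0,0,0],"fingers":8},{"delta_pos":[0.004,0,0],"twist":[0,0,0],"fingers":8},{"delta_pos":[0.004,0,0],"twist":[0,0,0],"fingers":8}])

```text
t: 13.83
tool_pos: [561.0, -26.6, 63.9]
ee_rot: [-0.037, 0.999, 0.0, 0.001]
force: [5.4, 0.8, -7.9]
grip_width: 15.3
finger_force: 58.5
```

play_rows(targets=[{"delta_pos":[0.0015,0,0],"twist":[0,0,0],"fingers":8},{"delta_pos":[0.0015,0,0],"twist":[0,0,0],"fingers":8},{"delta_pos":[0.0015,0,0],"twist":[0,0,0],"fingers":8}])

```text
t: 14.08
tool_pos: [560.8, -26.6, 63.9]
ee_rot: [-0.037, 0.999, 0.0, 0.002]
force: [7.2, 1.3, -8.0]
grip_width: 15.4
finger_force: 58.5
```

play_rows(targets=[{"delta_pos":[0.0012,0,0],"twist":[0,0,0],"fingers":8},{"delta_pos":[0.0012,0,0],"twist":[0,0,0],"fingers":8},{"delta_pos":[0.0012,0,0],"twist":[0,0,0],"fingers":8},{"delta_pos":[0.0012,0,0],"twist":[0,0,0],"fingers":8}])

```text
t: 14.42
tool_pos: [560.6, -26.6, 63.9]
ee_rot: [-0.037, 0.999, 0.0, 0.002]
force: [7.0, 1.0, -8.1]
grip_width: 15.0
finger_force: 58.5
```

play_rows(targets=[{"delta_pos":[-0.004,0,0],"twist":[0,0,0],"fingers":8},{"delta_pos":[-0.01,0,0],"twist":[0,0,0],"fingers":8},{"delta_pos":[-0.018,0,0],"twist":[0,0,0],"fingers":8},{"delta_pos":[-0.024,0,0.0005],"twist":[0,0,0],"fingers":8},{"delta_pos":[-0.026,0,0.001],"twist":[0,0,0],"fingers":8}])

```text
t: 14.83
tool_pos: [565.8, -26.1, 63.3]
ee_rot: [-0.037, 0.999, -0.0, -0.003]
force: [-8.3, 0.2, 6.4]
grip_width: 15.4
finger_force: 60.5
```

play_rows(targets=[{"delta_pos":[0.001,0,0.0003],"twist":[0,0,0],"fingers":8},{"delta_pos":[0.001,0,0.0006],"twist":[0,0,0],"fingers":8},{"delta_pos":[0.001,0,0.0006],"twist":[0,0,0],"fingers":8}])

```text
t: 15.08
tool_pos: [565.8, -26.1, 63.3]
ee_rot: [-0.037, 0.999, -0.0, -0.002]
force: [-4.0, -1.4, 2.3]
grip_width: 15.7
finger_force: 60.1
```

play_rows(targets=[{"delta_pos":[0.003,0,0],"twist":[0,0,0],"fingers":8},{"delta_pos":[0.005,0,0],"twist":[0,0,0],"fingers":8},{"delta_pos":[0.005,0,0],"twist":[0,0,0],"fingers":8}])

```text
t: 15.33
tool_pos: [565.9, -26.1, 63.3]
ee_rot: [-0.037, 0.999, 0.0, -0.0]
force: [-4.6, -0.3, 4.5]
grip_width: 15.5
finger_force: 60.2
```

play_rows(targets=[{"delta_pos":[0,0,0],"twist":[0,0,0],"fingers":16},{"delta_pos":[0,0,0],"twist":[0,0,0],"fingers":22},{"delta_pos":[0,0,0],"twist":[0,0,0],"fingers":35},{"delta_pos":[0,0,0],"twist":[0,0,0],"fingers":50},{"delta_pos":[0,0,0],"twist":[0,0,0],"fingers":50}])

```text
t: 15.75
tool_pos: [567.4, -26.1, 63.2]
ee_rot: [-0.037, 0.999, -0.0, 0.001]
force: [0.2, -0.6, 0.6]
grip_width: 49.9
finger_force: 0.0
```

play_rows(targets=[{"delta_pos":[0,0,-0.03],"twist":[0,0,0],"fingers":50},{"delta_pos":[0,0,-0.08],"twist":[0,0,0],"fingers":50},{"delta_pos":[0,0,-0.15],"twist":[0,0,0],"fingers":50},{"delta_pos":[0,0,-0.22],"twist":[0,0,0],"fingers":50},{"delta_pos":[0,0,-0.3],"twist":[0,0,0],"fingers":50}])

```text
t: 16.17
tool_pos: [566.0, -26.1, 183.4]
ee_rot: [-0.037, 0.999, 0.0, -0.001]
force: [0.5, 0.2, -0.5]
grip_width: 49.9
finger_force: 0.0
```

play_rows(targets=[{"delta_pos":[0.1,0,-0.02],"twist":[0,0,0],"fingers":50},{"delta_pos":[0.2,0,-0.04],"twist":[0,0,0],"fingers":50},{"delta_pos":[0.3,0,-0.04],"twist":[0,0,0],"fingers":50},{"delta_pos":[0.4,0,-0.04],"twist":[0,0,0],"fingers":50},{"delta_pos":[0.45,0,-0.04],"twist":[0,0,0],"fingers":50}])

```text
t: 16.58
tool_pos: [382.1, -39.4, 198.7]
ee_rot: [-0.037, 0.999, 0.0, -0.001]
force: [-0.9, 0.1, 0.2]
grip_width: 50.4
finger_force: 0.0
```

```bash
python3 - <<'E'
from h import *
p,d=get_image('top'); s,_=get_image('scene')
a=cv2.resize(p[150:270,300:380],None,fx=5,fy=5,interpolation=cv2.INTER_CUBIC)
b=cv2.resize(s[170:270,220:350],(390,300),interpolation=cv2.INTER_CUBIC)
o=np.zeros((600,790,3),np.uint8);o[:,:400]=a;o[:300,400:]=b
cv2.imwrite('pics/end.png',o[:,:,::-1])
E
```

```text
(no output)
```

View pics/end.png

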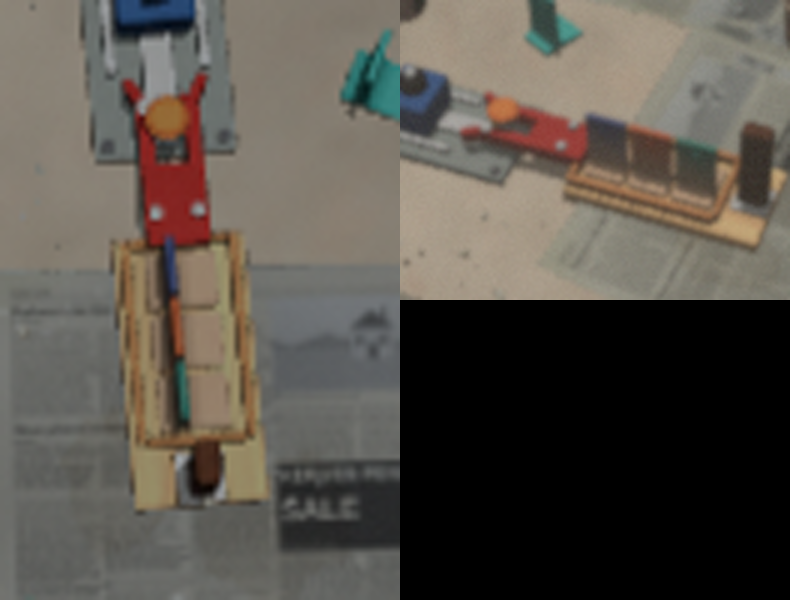

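The pin head at (167,117) sits in the hook at the latch bar. All three tiles stand in the carrier, and the gripper is clear. Handing in.

```bash
python3 -c "
from plant import *
print(close_job())"
```

```text
the job is handed in; nothing more can be done
None
```

The carrier is hitched and latched, the tug test held (about 7 N, roughly 2.4 mm of spring draw), and it was let go with the tiles standing; early in the slide the arm briefly pressed down with up to 50 N through the gripped post, which could count against the 40 N limit.

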